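# Lock the stop bar on the sculptor's T-slot plate

### The job

The steel stop bar lies over the middle slot of the holding plate with its nose up to the relief's round board. Take the T-bolt with the black knob out of the wooden block, put its head gently down through the bar into the slot in line with it, turn it clockwise until the head stands square under the slot's lips, then tighten the knob to a firm hand tightness (about 0.25 N m), not harder, and let go. Leave the bar, the board and the other things where they are.

Things in the scene. Friction and masses are not known exactly. Their poses are not given: they have to be found in the camera images.
- tbolt: Steel T-bolt; origin at the centre of its hammer head (32 mm long along its x, 16.5 wide, 6 thick), z up along the shank. Two opposite corners are relieved: under the lips it can turn only clockwise seen from above, and is stopped by the channel walls about 96 degrees from in line with the slot. A half turn of the head makes no difference. At the start it hangs upright in one pocket of the block.
- shank (a point): A point of the 12 mm shank 9 mm above the head; axes as the bolt's. The knob is the bolt's nut and turns on the shank against about 0.06 N m of thread friction: while the head is free the bolt goes round with the knob; once the head is stopped the knob screws down, clockwise, 10 mm a turn.
- knob: Black knob on the bolt; origin at the middle of its grip, an upright bar 56 mm long (its x), 16 mm thick (its y: pinch it here) and 32 mm high (z), 52 to 55 mm above the head's centre. The x axes of knob and head differ by up to 1.1 rad at the start. Pinched lightly, with about 12 N on 15 mm wide pads, it begins to twist in the grip and spread the fingers at about 0.25 N m.
- flange (a point): Centre of the underside of the knob's round steel flange (30 mm across, 6 mm thick), 30 mm below the grip's middle. With it on the bar there are 1 to 4 mm between head and lips to screw out (0.8 to 2.6 rad after the head is stopped); then torque climbs steeply, 0.7 to 1.5 N m per radian, 0.005 N m per newton of clamping. It is felt only while turning on slowly: at rest friction holds the knob.
- plate: Fixed aluminium T-slot plate, 240 (x) x 440 (y) x 28 mm high; origin at the centre of its underside. Three slots along its y at x = -75, 0, +75 mm; the middle one is used. Mouth 18 mm wide, lips 8 mm thick (20 to 28 mm above the underside), channel under them 33.6 mm wide, 6 to 20 mm up. Two round stop posts are fixed at its +y end.
- stop: Loose steel stop bar, 50 (x) x 134 (y) x 10 mm thick, flat on the plate (underside 28 mm up) along the middle slot, with two keys in the slot; origin on its underside at the centre of its oblong hole, 20 mm wide (x), 64 mm long (y), right through. The rubber nose, 72 mm along +y, is up to the board's rim.
- mid_slot (a point): Point of the middle slot's centre line at the plate's top face, under the bar's hole; axes as the plate's, y along the slot.
- bat: Round plywood board, 250 mm across, 12 mm thick, with a clay relief up to about 45 mm high in all, lying on the plate against the two posts; origin at the centre of its underside.
- rack: Fixed hardwood parking block, 75 (x) x 160 (y) x 44 mm high, with two pockets 38 (x) x 22 mm (y) at y = -42 and +42 mm; origin at the centre of its underside.
- post: Bystander: a spare round steel stop post, 24 mm across, hanging in the other pocket of the block; origin at its flange's underside. Leave alone.
- tin: Bystander: a steel tin of modelling tools, 68 mm across, tools standing up to 170 mm; origin at the centre of its underside. Leave alone.
- roller: Bystander: a wooden clay roller, 40 mm thick, 240 mm long along its y; origin on the bench under its middle. Leave alone.
- knife: Bystander: a flat modelling knife, 180 mm long along its x; origin on its underside. Leave alone.
Things that resemble listed ones, but are neither listed nor needed, are in the scene too. There is more than one size of the tbolt; the job needs the smaller. What is shaped like the stop but pink is not meant.

How it is judged:
By the outcome, as a careful person would: the job done as asked, in the order asked, and still so for the second after the job is handed in, with the robot touching nothing.
It also fails if it takes over 72 s, if anything falls off the work surface, if the arm or the gripper's body presses on something with over 40 N, if the wrist force passes 120 N, or if a joint passes its speed limit or range.

### The arm

A 6-joint arm with a two-finger parallel gripper is mounted at the origin on the work surface. World frame = base frame: x ahead of the robot, y to its left, z up, the work surface at z = 0. Lengths are in m, angles in degrees, forces in N, time in s.
With the tool pointing down it reaches from about 0.25 to 0.725 m from the base axis. Payload 9.7 kg.
Tool frame: the origin (TCP) lies on the centre line of the jaws, within the pads' length; the fingertips stand bot.nose_length ahead of it and the grasp point (between the pads) lies 11 mm behind it (bot.nose_length is the distance from the TCP to the fingertips, in m); z points along the fingers, y is the line along which they close (so a half turn about z gives the same grasp; the last joint's range is limited). The gripper opens to 85 mm and grips with 20 to 120 N. Pads are 22 mm wide; open, the fingers measure 114 mm over their backs; the gripper's body (76 mm by 85 mm) begins 54 mm behind the grasp point. The pads swing forward as they close: fully open they stand 13 mm farther back than shut.
Start: joints at [-73.74, 4.979, 10.078, 95.1, 0, 90], TCP at [0.154, -0.528, 0.215] pointing down, gripper open.
Joint ranges: [-179.16, 179.16], [-48.56, 103.87], [-65.8, 70.77], [-126.05, 130.52], [-82.76, 87.17], [-180, 180]. Speed limits (degrees/s): [127.2, 127.2, 147.25, 180, 180, 180].

### API

Orientations are given as [roll, pitch, yaw] about the fixed x, y, z axes, in that order (R = Rz(yaw) Ry(pitch) Rx(roll)).
In Python, from workcell import bot gives the robot as it stands. The module is installed in compiled form; this text tells all that it offers.
- The arm moves only by the shell command python3 -m inch 'ROWS' [OPENING] [FORCE]. ROWS is JSON, a list of rows, each a list of 4 numbers: the shift along the world's x, y, z in cm, then the turn about the world's z in degrees. A call has exactly 8 rows; each row is the pose to reach, as a shift and turn from the pose commanded when the call began; what a row does not reach only later rows make up. A row lasts 1/8 s, in which the tool goes at most 62.5 mm and 10.7 degrees, less where a joint would pass 70% of its speed; a pose out of reach is approached as far as the arm can. A call with a gripper value outside its range is refused whole. OPENING is the finger opening in cm, from 0 to 8.54, set as the call begins (- or left out, the last holds). The fingers move at their own pace and stop on an object; FORCE is the grip in N (left out, the last holds). Time passes only in rows, so rows that repeat a pose let the fingers close, or fill a call up. It gives the time, the measured TCP pose, the force, the opening and the grip force at its end, in the units of the state.
- bot.get_obs(): the state, without advancing time (a new reading comes with each control period).
- bot.camera(name): name is "scene" or "top" or "wrist"; returns a dict with "img" (384x512x3 uint8, red, green, blue), "fovy" (degrees; the focal length in pixels is half the picture's height over the tangent of half this angle, whatever the lens; pixels are square), "cx", "cy" (the principal point, pixels), "R" (3x3) and "t" (3): a world point X has camera coordinates R X + t; the wrist camera has in their place "mount" (4x4, takes a point from camera to tool coordinates, whose origin is the TCP and whose axes are the flange's). Camera axes: x right, y down, z forward; pixel columns grow to the right and rows downward; lengths in m; the calibration is good to about 2 mm. A picture is of the moment at which its call begins: read the wrist's pose just before it. There is no depth.
- bot.job_done(): hands the job in; it is judged then, once.
Trained networks look in a picture, given as the dict that the camera call returned (one of the last four; its "shot" number tells which), for a name from the list of things; names that differ only in an ending like _2 or _b are one class to them, and where a whole thing is asked for, a point or a joint stands for the part that bears it (a point fixed in the world has none). Each returns a list of dicts, best first, with "score" (0 to 1); they miss things now and then, are a little off and sometimes report something else, mostly with a low value. They report only what shows in the picture. A call takes as long as a camera call. They do not tell look-alikes from the thing itself.
- bot.find_in(thing, picture): "point" ([column, row] in pixels, amid what is visible of it).
- bot.landmark_of(thing, picture): "point" ([column, row] in pixels: a listed point, or the origin of a listed thing).
The state is a dict: "time": time; "q": joint angles; "qd": joint speeds; "joint_efforts": joint torques, N m; "ee_pos": TCP position; "tcp_rot": TCP orientation; "wrist_force": force on the tool from outside, world axes, zero at the start; "torque": the same for the moment, N m; "opening": finger opening in m; "grasp_force": force on a finger pad.
Only numpy, scipy, OpenCV 4.12 (cv2) and the standard library are available. Lean on these libraries where they do the work, as an engineer would, in place of code of your own. Each camera call takes 0.05 s, during which the arm holds its last target. There are 200 camera calls.

## Working session

There is one attempt and no reset: what is moved stays moved. The work goes in short steps, Python scripts to look and compute and a shell command to move; the robot and the scene stay as the last step left them, time stands still between calls to the robot, and variables do not carry over. Pictures are saved under pics/ and viewed, at most 12 in all, crops included, and the job is handed in when it is done.

```bash
mkdir -p pics
cat > h.py <<'E'
import numpy as np, cv2
from scipy.spatial.transform import Rotation as Ro
from workcell import bot
def K(c):
    f=c["img"].shape[0]/2/np.tan(np.radians(c["fovy"]/2)); return f
def ray(c,p,o=None):
    d=np.array([(p[0]-c["cx"])/K(c),(p[1]-c["cy"])/K(c),1.])
    if "mount" in c:
        T=np.eye(4);T[:3,:3]=Ro.from_euler('xyz',o["tcp_rot"],degrees=True).as_matrix();T[:3,3]=o["ee_pos"]
        M=T@np.array(c["mount"]);return M[:3,3],M[:3,:3]@d
    R=np.array(c["R"]);return -R.T@np.array(c["t"]),R.T@d
def at(c,p,z,o=None):
    a,d=ray(c,p,o);return a+d*(z-a[2])/d[2]
def proj(c,X,o=None):
    X=np.array(X,float)
    if "mount" in c:
        R=Ro.from_euler('xyz',o["tcp_rot"],degrees=True).as_matrix();M=np.array(c["mount"])
        x=M[:3,:3].T@(R.T@(X-o["ee_pos"])-M[:3,3])
    else: x=np.array(c["R"])@X+np.array(c["t"])
    return x[:2]/x[2]*K(c)+[c["cx"],c["cy"]]
def save(c,n,crop=None,s=1):
    im=c["img"][:,:,::-1]
    if crop: im=im[crop[1]:crop[3],crop[0]:crop[2]]
    cv2.imwrite("pics/"+n,cv2.resize(im,None,fx=s,fy=s,interpolation=cv2.INTER_CUBIC))
E
python3 - <<'E'
from h import *
o=bot.get_obs();print(o,bot.nose_length)
Z=dict(tbolt=.05,shank=.05,knob=.1,flange=.07,plate=0,stop=.028,mid_slot=.028,bat=.028,rack=0,post=.05,tin=0)
ims=[]
for n in("top","scene"):
    c=bot.camera(n);ims.append(c["img"]);print(n,c["fovy"],K(c),ray(c,(256,192)))
    for t,z in Z.items():
        for r in bot.landmark_of(t,c)[:4]:
            print(t,np.round(r["point"]),round(r["score"],2),at(c,r["point"],z).round(3))
cv2.imwrite("pics/a.png",np.vstack(ims)[:,:,::-1])
cv2.imwrite("pics/top.png",cv2.resize(ims[0],(800,600))[:,:,::-1]);cv2.imwrite("pics/scene.png",cv2.resize(ims[1],(800,600))[:,:,::-1])
E
```

```text
{'time': 0.0, 'q': array([-7.37395765e+01,  5.01032964e+00,  1.00339939e+01,  9.51013903e+01,
        2.53413206e-03,  9.00029724e+01]), 'qd': array([ 0.1010655 , -0.01007785,  0.052266  ,  0.05796031,  0.03314169,
       -0.03835866]), 'joint_efforts': array([-6.57541641e-04, -5.20393932e+01,  4.64794886e+01,  1.63213816e-02,
       -1.79579052e-05,  3.19165827e-05]), 'ee_pos': array([ 0.15393959, -0.52773784,  0.21458638]), 'tcp_rot': array([-1.79922274e+02, -2.53009748e-03,  1.62574477e+01]), 'wrist_force': array([-1.14544588, -0.0494481 ,  0.27076099]), 'torque': array([-0.04622932, -0.03077878,  0.03657625]), 'grasp_force': 0.0, 'opening': 0.08571670931420082} 0.008
top 46.9361526926234 442.24344143737767 (array([ 0.4007099 , -0.05942595,  1.31589433]), array([ 0.16619786, -0.01489547, -0.98616788]))
tbolt [415. 245.] 0.78 [ 0.448 -0.525  0.05 ]
tbolt [375. 236.] 0.48 [ 0.478 -0.413  0.05 ]
shank [419. 244.] 0.85 [ 0.452 -0.537  0.05 ]
shank [375. 238.] 0.51 [ 0.473 -0.412  0.05 ]
shank [380. 234.] 0.43 [ 0.482 -0.429  0.05 ]
shank [356. 237.] 0.28 [ 0.475 -0.358  0.05 ]
knob [4
[... 956 characters left out ...]
. 235.] 0.51 [ 0.495 -0.416  0.05 ]
knob [ 93. 241.] 0.78 [ 0.462 -0.541  0.1  ]
knob [139. 229.] 0.77 [ 0.515 -0.417  0.1  ]
flange [287. 175.] 0.7 [0.638 0.121 0.07 ]
flange [ 97. 251.] 0.56 [ 0.476 -0.546  0.07 ]
flange [140. 230.] 0.5 [ 0.493 -0.409  0.07 ]
plate [271. 189.] 0.98 [0.603 0.075 0.   ]
stop [251. 199.] 0.93 [ 0.606 -0.032  0.028]
stop [258. 268.] 0.77 [ 0.834 -0.216  0.028]
mid_slot [253. 202.] 0.76 [ 0.624 -0.039  0.028]
bat [288. 170.] 0.79 [0.591 0.18  0.028]
bat [254. 199.] 0.46 [ 0.614 -0.028  0.028]
rack [158. 233.] 0.93 [ 0.486 -0.356  0.   ]
post [163. 225.] 0.55 [ 0.509 -0.339  0.05 ]
tin [290. 136.] 0.73 [0.417 0.38  0.   ]
tin [273. 186.] 0.29 [0.596 0.093 0.   ]
```

View pics/top.png

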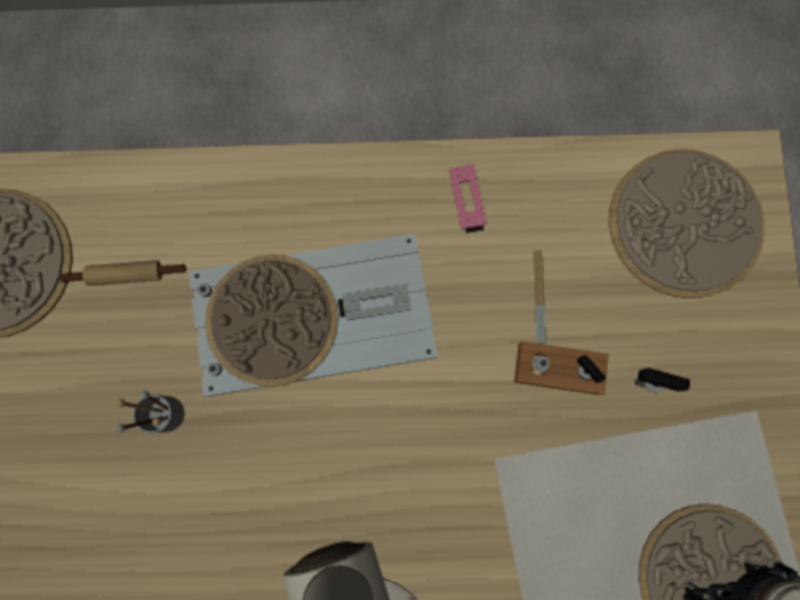

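View pics/scene.png

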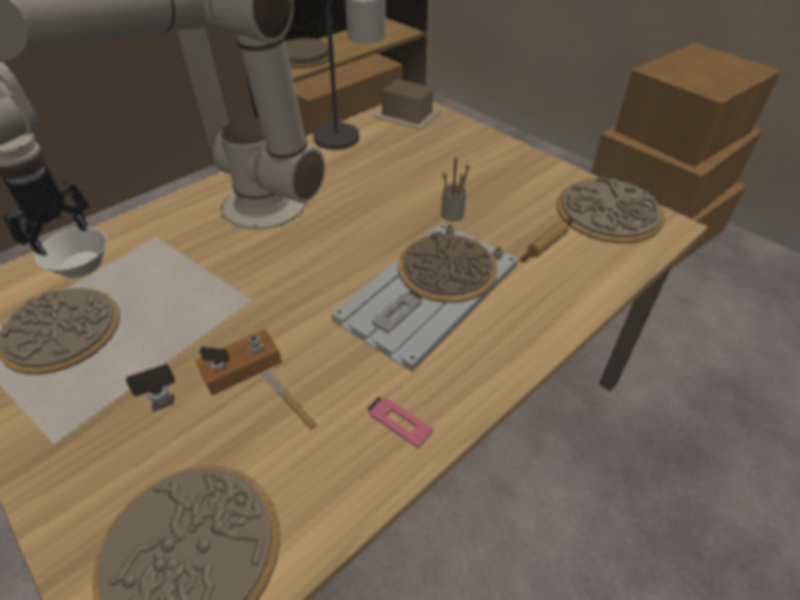

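Top view (800 px): the block is at (562,368). The knobbed bolt standing in its right pocket is at (590,368), and the spare post is at (541,364). Possible confusions:
- A larger knobbed T-bolt on the open bench at (662,380). The one wanted is in the block.
- The pink bar at (467,198). The steel one on the plate at (377,302) is the stop.

I'm moving over the block for a close wrist view.

```bash
python3 -m inch '[[5,2,0.5,0],[10,4,1,0],[15,6,1,0],[19,8,1,0],[23,9,1,0],[26,10,1,0],[26,10,1,0],[26,10,1,0]]' 8 20
python3 - <<'E'
from h import *
o=bot.get_obs();c=bot.camera("wrist");save(c,"w1.png",None,1.5)
print(o["ee_pos"],o["tcp_rot"],np.array(c["mount"]).round(4),c["fovy"])
for t,z in dict(knob=.074,flange=.044,shank=.03,post=.044,rack=0).items():
    for r in bot.landmark_of(t,c)[:3]: print(t,np.round(r["point"],1),round(r["score"],2),at(c,r["point"],z,o).round(4))
E
```

```text
time: 2.2
ee_pos: [0.4136, -0.4281, 0.2252]
tcp_rot: [-180.0, 0.0, 16.3]
wrist_force: [0.2, -0.7, 0.6]
opening: 0.0801
grasp_force: 0.0
[ 0.41362302 -0.42807669  0.22524308] [-1.79989689e+02  1.72664570e-02  1.62669878e+01] [[-3.000e-04 -9.603e-01 -2.789e-01  7.150e-02]
 [ 1.000e+00 -4.000e-04  2.000e-04  9.000e-04]
 [-3.000e-04 -2.789e-01  9.603e-01 -1.590e-01]
 [ 0.000e+00  0.000e+00  0.000e+00  1.000e+00]] 63.21670291178802
knob [378.2 167.8] 0.88 [ 0.4572 -0.5433  0.074 ]
flange [259.9 108.9] 0.9 [ 0.4785 -0.4127  0.044 ]
flange [364.2 162.5] 0.63 [ 0.456  -0.5392  0.044 ]
shank [263.2 112.9] 0.88 [ 0.4753 -0.4175  0.03  ]
shank [357.5 158.9] 0.86 [ 0.4566 -0.5356  0.03  ]
shank [260.1 111.2] 0.52 [ 0.4761 -0.4137  0.03  ]
post [188.6  76.7] 0.67 [ 0.4886 -0.3337  0.044 ]
rack [228.9  92.2] 0.88 [ 0.4859 -0.373   0.    ]
```

View pics/w1.png

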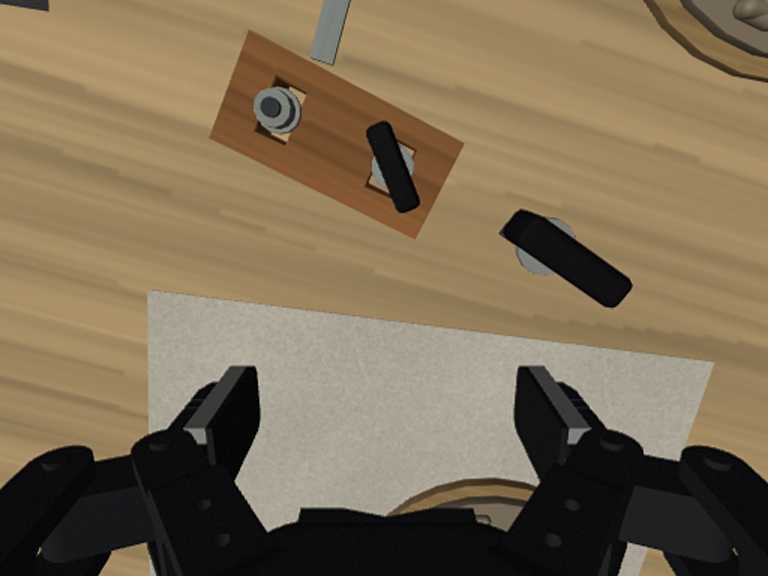

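The view confirms it. The smaller bolt is in the block at (393,167), with its bar from (378,126) to (407,208). The larger one is at (565,258) on the bench. The post is at (276,108). Next I'll get the knob, block and slot angles.

```bash
cat >> h.py <<'E'
def rect(c,mask,z,o=None):
    n,l,s,_=cv2.connectedComponentsWithStats(mask.astype(np.uint8)); k=1+s[1:,4].argmax()
    ct,_=cv2.findContours((l==k).astype(np.uint8),cv2.RETR_EXTERNAL,cv2.CHAIN_APPROX_NONE)
    P=np.array([at(c,p,z,o)[:2] for p in ct[0][:,0]],np.float32)*1000
    (x,y),(w,h),a=cv2.minAreaRect(P)
    if w<h: a+=90
    return x/1000,y/1000,max(w,h),min(w,h),(a+90)%180-90
E
python3 - <<'E'
from h import *
o=bot.get_obs();c=bot.camera("wrist");im=c["img"].astype(int)
m=np.zeros(im.shape[:2],bool);m[78:146,238:288]=True
print("knob",rect(c,m&(im.max(2)<55),.09,o))
hsv=cv2.cvtColor(c["img"],cv2.COLOR_RGB2HSV).astype(int)
print(hsv[80,175],hsv[30,250],hsv[100,230])
m=np.zeros(im.shape[:2],bool);m[15:165,135:315]=True
mm=m&(im[...,0]-im[...,2]>45)&(im[...,0]<135); 
cv2.imwrite("pics/m.png",mm*255)
print("block",rect(c,mm,.044,o), im[100,230],im[30,250])
t=bot.camera("top");ti=t["img"].astype(int)
m=np.zeros(ti.shape[:2],bool);m[145:257,115:285]=True
mm=m&(ti[...,2]-ti[...,0]>-5)
print("plate",rect(t,mm,.028))
for n in("top",):
  for r in bot.landmark_of("stop",t)+bot.landmark_of("mid_slot",t): print(r["point"],r["score"],at(t,r["point"],.028))
E
```

```text
knob (0.4741993103027344, -0.41032244873046875, 54.602516174316406, 26.930904388427734, 36.85927200317383)
[ 45  16 130] [ 19 101 167] [ 14 160 115]
block (0.48332379150390625, -0.37266845703125, 160.13101196289062, 74.90093231201172, 80.08204650878906) [115  77  43] [167 142 101]
plate (0.6103594970703125, -0.0024955291748046875, 251.2486114501953, 239.07501220703125, -81.9296760559082)
[242.0, 194.3] 0.97 [ 0.61204764 -0.03737621  0.028     ]
[300.4, 127.5] 0.92 [ 0.81175244 -0.21907711  0.028     ]
[241.1, 193.5] 0.71 [ 0.61451524 -0.03477912  0.028     ][ WARN:0@0.387] global loadsave.cpp:1063 imwrite_ Unsupported depth image for selected encoder is fallbacked to CV_8U.
```

```bash
python3 -m inch '[[1.5,0.4,-1,9],[3,0.8,-3,19.7],[4.5,1.2,-4.5,19.7],[6.2,1.6,-6,19.7],[6.2,1.6,-6,19.7],[6.2,1.6,-6,19.7],[6.2,1.6,-6,19.7],[6.2,1.6,-6,19.7]]' 5 20
python3 - <<'E'
from h import *
o=bot.get_obs();c=bot.camera("wrist");save(c,"w2.png",None,1.5)
print(o["ee_pos"],o["tcp_rot"],o["q"],proj(c,o["ee_pos"]+[0,0,-.07],o))
im=c["img"].max(2)
for t,z in dict(knob=.074,flange=.044).items():
    for r in bot.landmark_of(t,c)[:3]: print(t,np.round(r["point"],1),round(r["score"],2),at(c,r["point"],z,o).round(4))
E
```

```text
time: 3.7
ee_pos: [0.4758, -0.4123, 0.166]
tcp_rot: [179.9, -0.0, 35.9]
wrist_force: [0.2, -1.0, -0.5]
opening: 0.0502
grasp_force: 0.0
[ 0.47580229 -0.41232426  0.16597191] [ 1.79947912e+02 -1.05717345e-02  3.59134601e+01] [-4.09110342e+01  1.53472161e+01  1.64582387e+01  9.10578958e+01
 -1.57928489e-03  1.03175510e+02] [256.00654408 200.49051604]
knob [260.7 194.6] 0.69 [ 0.4767 -0.4164  0.074 ]
flange [252.9 181.5] 0.74 [ 0.4758 -0.4085  0.044 ]
flange [192.9 116.6] 0.56 [ 0.4925 -0.332   0.044 ]
flange [342.7 269.3] 0.54 [ 0.4549 -0.5349  0.044 ]
```

View pics/w2.png

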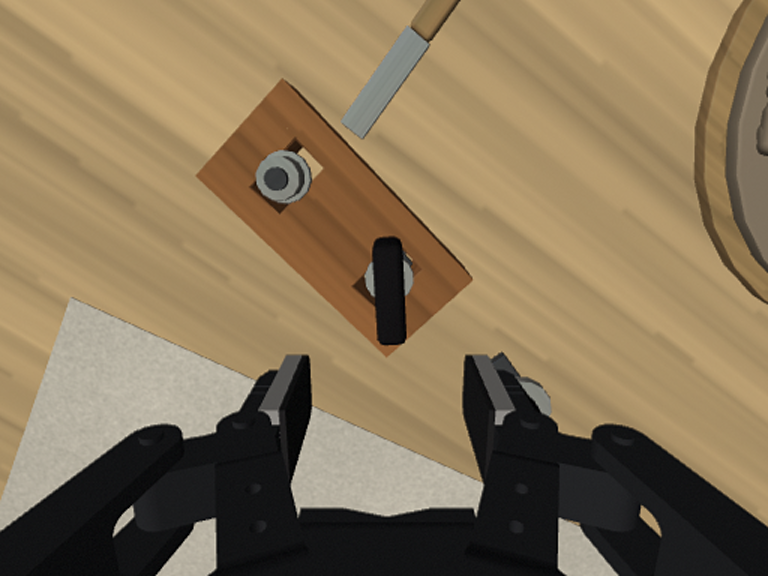

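The bar is nearly in line with the jaws: (388,237) to (392,345), centre 3 mm to tool-right. I'm descending now and then closing.

```bash
python3 -m inch '[[0.1,-0.3,-3,2],[0.1,-0.3,-6,2],[0.1,-0.3,-8,2],[0.1,-0.3,-9,2],[0.1,-0.3,-9.5,2],[0.1,-0.3,-9.9,2],[0.1,-0.3,-9.9,2],[0.1,-0.3,-9.9,2]]' 5 20 && python3 -m inch '[[0,0,0,0],[0,0,0,0],[0,0,0,0],[0,0,0,0],[0,0,0,0],[0,0,0,0],[0,0,0,0],[0,0,0,0]]' 0 50; python3 -c "
from h import *
o=bot.get_obs();print(o['torque'],o['opening'],o['tcp_rot'])"
```

```text
time: 4.85
ee_pos: [0.4772, -0.4152, 0.0668]
tcp_rot: [180.0, -0.0, 38.0]
wrist_force: [-0.4, 0.5, 0.4]
opening: 0.0501
grasp_force: 0.0
time: 5.85
ee_pos: [0.4771, -0.415, 0.0665]
tcp_rot: [180.0, -0.0, 38.0]
wrist_force: [0.1, 1.1, 6.1]
opening: 0.0141
grasp_force: 51.1
[ 0.07846704 -0.04331932  0.0168019 ] 0.014107556459631803 [ 1.79977426e+02 -8.77206300e-03  3.79617516e+01]
```

```bash
python3 -m inch '[[0,0,2,0],[0,0,5,0],[0,0,9,10],[1,3,10,20],[2,6,10.5,30],[3,9,10.5,40],[4,12,10.5,50],[4,12,10.5,50]]'
python3 - <<'E'
from h import *
o=bot.get_obs();c=bot.camera("wrist");p=proj(c,o["ee_pos"]+[0,0,-.04],o);print(p,o["ee_pos"],o["tcp_rot"],o["opening"],o["q"])
save(c,"w3.png",(170,110,350,245),4)
for t,z in dict(knob=-.011,flange=-.05,tbolt=-.065,shank=-.055).items():
    for r in bot.landmark_of(t,c)[:2]: print(t,np.round(r["point"],1),round(r["score"],2))
E
```

```text
time: 6.85
ee_pos: [0.5173, -0.2932, 0.1706]
tcp_rot: [-179.9, -0.0, 88.2]
wrist_force: [-0.4, 0.4, -1.7]
opening: 0.0145
grasp_force: 50.3
[256.13145476 212.16885669] [ 0.51731133 -0.29323884  0.17058591] [-1.79935090e+02 -4.31255328e-02  8.81597941e+01] 0.01447849463524028 [-2.95508561e+01  1.05562823e+01  1.13071364e+01  9.08283727e+01
  7.99593418e-03  6.22893200e+01]
knob [257.1 243.5] 0.91
knob [228.4 238.4] 0.15
tbolt [256.3 207.8] 0.92
```

View pics/w3.png

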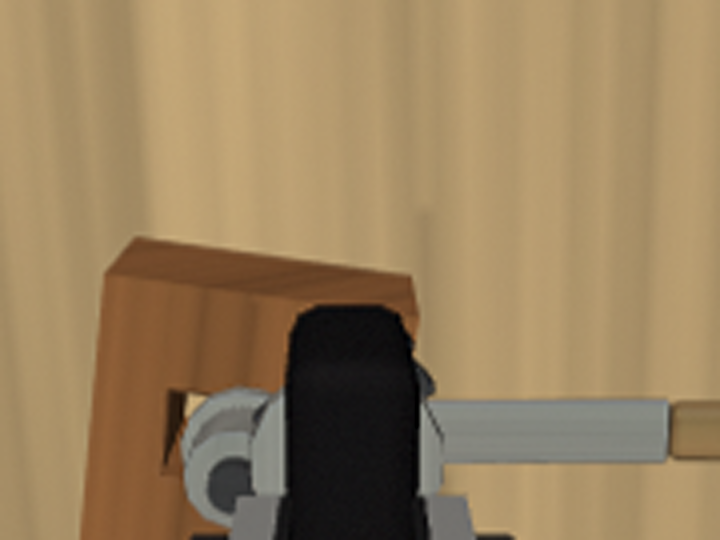

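The knob is held. Only a corner of the head shows, right of the bar at about (278,207) full-frame, over clutter. I'll carry on turning over bare wood and fit the head angle there.

```bash
python3 -m inch '[[0.5,1,0,10.6],[1,2,0,21.2],[1.5,4,0,31.8],[1.5,6,0,42.4],[1.5,7.5,0,53],[1.5,7.5,0,63.6],[1.5,7.5,0,74.2],[1.5,7.5,0,84.8]]'
python3 - <<'E'
from h import *
o=bot.get_obs();c=bot.camera("wrist");print(o["ee_pos"],o["tcp_rot"])
img=c["img"][:,:,::-1].copy();s=10;x0,y0,x1,y1=222,178,292,232
np.save("w4.npy",c["img"]);import pickle;pickle.dump((c,o),open("w4.pkl","wb"))
cr=cv2.resize(img[y0:y1,x0:x1],None,fx=s,fy=s,interpolation=cv2.INTER_CUBIC)
cr=cv2.convertScaleAbs(cr,alpha=1.6,beta=10)
R=Ro.from_euler('xyz',o["tcp_rot"],degrees=True).as_matrix()
for a,col in((38,(0,0,255)),(48,(0,255,0)),(58,(255,0,0))):
    a=np.radians(a) # head x in tool frame, +y = image right
    pts=[]
    for u,v in((16,8.25),(16,-8.25),(-16,-8.25),(-16,8.25)):
        X=o["ee_pos"]+R@np.array([(u*np.cos(a)-v*np.sin(a))/1e3,(u*np.sin(a)+v*np.cos(a))/1e3,.043])
        pts.append((proj(c,X,o)+.5-[x0,y0])*s)
    cv2.polylines(cr,[np.int32(pts)],True,col,1)
cv2.imwrite("pics/w4.png",cr)
E
```

```text
time: 8.1
ee_pos: [0.5318, -0.2208, 0.1711]
tcp_rot: [-180.0, -0.0, 173.0]
wrist_force: [0.4, -0.4, -1.4]
opening: 0.0147
grasp_force: 50.3
[ 0.53178374 -0.22076205  0.17113616] [-1.79997458e+02 -1.24257677e-02  1.72996108e+02]
```

View pics/w4.png

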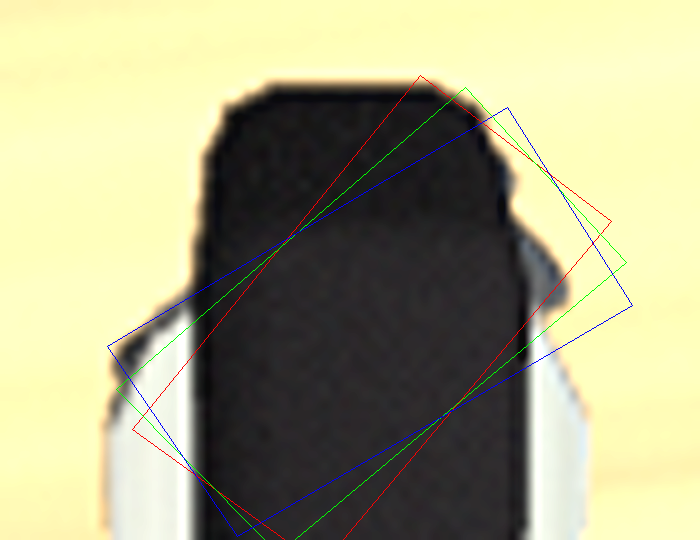

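Run:
```python
from h import *
import pickle
c,o=pickle.load(open("w4.pkl","rb"));R=Ro.from_euler('xyz',o["tcp_rot"],degrees=True).as_matrix()
P=lambda x,y,z:proj(c,o["ee_pos"]+R@np.array([x,y,z])/1e3,o)
print("centre",P(0,0,43),P(0,0,22),P(0,10,43),P(10,0,43))
g=cv2.cvtColor(c["img"],cv2.COLOR_RGB2GRAY)
for y in range(196,232,2): print(y,*g[y,228:246],'|',*g[y,270:286])
```

```text
centre [258.49102108 210.14384803] [258.5540046  221.14177412] [273.12236113 210.14395696] [258.49833771 196.10175383]
196 163 163 161 161 162 163 161 162 161 161 161 160 162 170 52 2 4 8 | 13 9 30 105 159 160 159 158 159 159 158 160 159 160 160 160
198 160 159 159 160 160 160 159 159 159 159 159 160 162 137 37 1 5 8 | 13 11 5 164 167 163 162 162 162 163 163 163 163 162 163 162
200 159 158 159 159 159 159 159 159 158 159 159 161 164 132 37 4 9 7 | 13 11 8 39 115 167 167 165 165 164 164 164 163 164 164 164
202 159 159 159 159 159 158 159 160 160 160 160 162 168 71 10 7 10 9 | 19 19 15 11 59 53 111 166 166 165 165 165 165 164 165 165
204 161 162 162 163 163 163 163 164 164 164 165 167 175 67 13 8 9 13 | 21 21 18 13 39 60 52 61 165 167 164 165 164 163 164 164
206 166 166 166 165 167 166 166 166 166 166 168 172 133 36 2 11 13 13 | 23 19 22 16 13 59 59 54 77 162 163 162 161 161 162 160
208 165 164 165 165 165 165 165 165 168 147 105 69 59 14 4 11 11 11 | 21 21 22 18 11 78 57 71 108 158 158 157 157 156 156 155
210 166 165 165 164 165 167 169 174 100 57 51 117 151 45 4 8 14 12 | 22 22 22 17
[... 640 characters left out ...]
 39 147 149 144 139 141 141 154 154 154 154 154
222 162 163 162 166 128 137 143 144 145 148 146 145 153 59 10 8 13 11 | 19 22 23 15 39 146 149 144 140 140 144 154 155 154 154 155
224 160 159 160 161 123 136 143 143 146 148 146 146 153 59 9 5 10 11 | 23 23 22 12 39 145 148 145 139 139 146 152 151 151 151 151
226 154 154 154 156 119 135 144 143 145 148 145 145 154 59 10 7 10 12 | 22 20 21 15 38 146 148 145 139 141 146 149 150 151 152 152
228 153 153 153 155 125 134 144 144 145 148 145 144 153 60 9 6 10 11 | 21 20 20 12 39 146 148 144 140 140 142 159 160 160 159 162
230 152 151 151 153 123 133 143 144 145 148 145 145 153 60 10 9 11 15 | 20 21 21 15 37 146 148 143 140 141 140 163 165 165 166 164
```

The flange is centred at column 256.3. The head's left long edge runs (240,206)–(233,212), so the head is about 49° from the bar. That agrees with the block's orientation. I'm going to a viewpoint beside the stop bar with the final yaw.

```bash
python3 -m inch '[[0.3,3,1,10.6],[0.6,6,2,21.2],[0.9,9,2,31.8],[1.3,12,2,42.4],[1.3,15,2,53],[1.3,18,2,63.6],[1.3,20.5,2,74.2],[1.3,22.5,2,84.8]]' && python3 -m inch '[[0,0,0,10.6],[0,0,0,21.2],[0,0,0,31.8],[0,0,0,42.4],[0,0,0,53],[0,0,0,63.6],[0,0,0,69.4],[0,0,0,69.4]]'
python3 - <<'E'
from h import *
import pickle
o=bot.get_obs();c=bot.camera("wrist");save(c,"w5.png",None,1.5);print(o["ee_pos"],o["tcp_rot"],o["q"]);pickle.dump((c,o),open("w5.pkl","wb"))
for t,z in dict(stop=.028,mid_slot=.028).items():
    for r in bot.landmark_of(t,c)[:2]: print(t,np.round(r["point"],1),round(r["score"],2),at(c,r["point"],z,o).round(4))
E
```

```text
time: 9.15
ee_pos: [0.5451, 0.0054, 0.1912]
tcp_rot: [-180.0, 0.0, -102.3]
wrist_force: [0.3, 0.2, -1.5]
opening: 0.0141
grasp_force: 50.3
time: 10.15
ee_pos: [0.5451, 0.0044, 0.1912]
tcp_rot: [180.0, 0.0, -33.3]
wrist_force: [0.1, 0.2, -0.8]
opening: 0.0141
grasp_force: 50.3
[0.54505243 0.00444212 0.19118858] [ 1.79991968e+02  6.14765812e-03 -3.32975759e+01] [ 4.68744944e-01  3.85735501e+00  6.20711975e+00  9.23593396e+01
 -3.26025045e-03 -1.46233679e+02]
stop [249.6  97.2] 0.66 [ 0.6149 -0.0323  0.028 ]
mid_slot [247.4  96. ] 0.64 [ 0.6171 -0.0311  0.028 ]
mid_slot [256.3 241.5] 0.63 [0.482  0.0474 0.028 ]
```

View pics/w5.png

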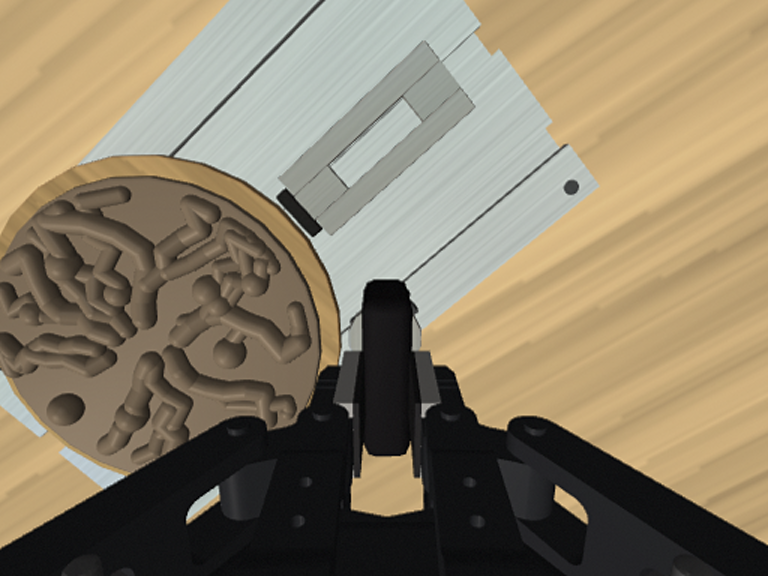

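The steel bar's corners (in this view) are (427,41), (475,105), (330,235) and (279,178). Its hole runs from (406,96)/(422,118) to (348,188)/(330,165), and its nose is up to the board.

Run:
```python
from h import *
import pickle
c,o=pickle.load(open("w5.pkl","rb"));g=cv2.cvtColor(c["img"],cv2.COLOR_RGB2GRAY).astype(float)
w=lambda p,z=.038:at(c,np.array(p)/1.5-.17,z,o)[:2]
B=[w(p) for p in((427,41),(475,105),(330,235),(279,178))];H=[w(p) for p in((406,96),(422,118),(348,188),(330,165))]
ang=lambda a,b:np.degrees(np.arctan2(*(a-b)[::-1]))
print("bar",np.round(B,4),np.mean(B,0),ang(B[3],B[0]),ang(B[2],B[1]))
print("hole",np.round(H,4),np.mean(H,0),ang(H[3],H[0]),ang(H[2],H[1]))
print("slot line",ang(w((172,157),.028),w((325,0),.028)))
# subpixel: bar's long edges by max gradient across profiles
th=np.radians(98);d=np.array([np.cos(th),np.sin(th)]);n=np.array([d[1],-d[0]])
ctr=np.mean(B,0);s=np.arange(-.035,.0351,.0003)
for t in np.arange(-.045,.051,.01):
    P=np.array([proj(c,[*(ctr+t*d+k*n),.038],o) for k in s],np.float32)
    v=cv2.remap(g.astype(np.float32),P[:,0].reshape(1,-1),P[:,1].reshape(1,-1),cv2.INTER_LINEAR)[0]
    v=cv2.GaussianBlur(v.reshape(1,-1),(0,0),2)[0];dv=np.gradient(v)
    pk=[(round(s[i]*1e3,1),round(float(dv[i]),1)) for i in range(2,len(s)-2) if abs(dv[i])>2.5 and abs(dv[i])==max(abs(dv[i-2:i+3]))]
    print(round(t*1e3),pk)
print(ctr)
```

```text
bar [[ 0.6475 -0.0921]
 [ 0.6006 -0.0981]
 [ 0.5837  0.0243]
 [ 0.6322  0.0305]] [ 0.61602162 -0.03387086] 97.09178214610445 97.86559936555247
hole [[ 0.6286 -0.065 ]
 [ 0.6123 -0.0665]
 [ 0.6025 -0.0033]
 [ 0.6207 -0.0019]] [ 0.61602058 -0.03417188] 97.08995381079669 98.85859842174989
slot line 97.9095479753293
-45 [(np.float64(-25.4), -9.6), (np.float64(-23.9), 2.8), (np.float64(-11.0), -3.1), (np.float64(-9.2), 3.1), (np.float64(9.4), -3.7), (np.float64(11.2), 3.9), (np.float64(25.3), 6.8)]
-35 [(np.float64(-25.4), -10.4), (np.float64(-23.6), 3.4), (np.float64(-10.7), -4.3), (np.float64(-8.9), 4.2), (np.float64(9.4), -4.2), (np.float64(11.2), 4.4), (np.float64(25.9), 8.7)]
-25 [(np.float64(-25.1), -8.0), (np.float64(-9.2), 7.4), (np.float64(8.5), -11.0), (np.float64(10.9), 9.6), (np.float64(25.3), 6.4)]
-15 [(np.float64(-25.1), -6.6), (np.float64(-9.8), 6.7), (np.float64(8.5), -11.2), (np.float64(10.9), 9.9), (np.float64(25.9), 7.3)]
-5 [(np.float64(-24.8), -7.4), (np.float64(-9.2), 8.1), (np.float64(8.5), -10.3), (np.float64(10.9), 8.7), (np.float64(25.6), 7.5)]
5 [(np.float64(-24.8), -7.3), (np.float64(-8.9), 8.3), (np.float64(8.5), -10.9), (np.float64(10.9), 10.4), (np.float64(25.3), 6.8)]
15 [(np.float64(-25.1), -8.0), (np.float64(-9.5), 8.0), (np.float64(8.2), -8.2), (np.float64(11.2), 6.9), (np.float64(25.9), 8.8)]
25 [(np.float64(-25.1), -10.1), (np.float64(-23.6), 3.6), (np.float64(-9.5), 7.9), (np.float64(8.2), -8.8), (np.float64(11.2), 6.7), (np.float64(25.3), 6.3)]
35 [(np.float64(-25.1), -9.6), (np.float64(-10.1), -4.5), (np.float64(-8.6), 5.0), (np.float64(26.2), 7.0)]
45 [(np.float64(-24.5), -7.3), (np.float64(-10.1), -3.9), (np.float64(-8.6), 4.2), (np.float64(9.7), -4.0), (np.float64(11.5), 3.9), (np.float64(25.9), 8.6)]
[ 0.61602162 -0.03387086]
```

Run:
```python
from h import *
import pickle
for n in("w4","w5"):
    c,o=pickle.load(open(n+".pkl","rb"));R=Ro.from_euler('xyz',o["tcp_rot"],degrees=True).as_matrix()
    print(c["cx"],c["cy"],np.array(c["mount"])[:3,3],proj(c,o["ee_pos"]+[0,0,-.043],o),proj(c,o["ee_pos"]+R@[0,0,.043],o),o["tcp_rot"])
c,o=pickle.load(open("w5.pkl","rb"));g=cv2.cvtColor(c["img"],cv2.COLOR_RGB2GRAY)
for y in (222,226,230): print(y,*g[y,224:246],'|',*g[y,268:286])
```

```text
257.60242718138255 194.66557461853728 [ 0.06910735 -0.00040903 -0.15901266] [258.49380582 210.15677353] [258.49102108 210.14384803] [-1.79997458e+02 -1.24257677e-02  1.72996108e+02]
257.60242718138255 194.66557461853728 [ 0.07185714 -0.0002333  -0.15901251] [257.57592991 213.34768858] [257.58471907 213.35402988] [ 1.79991968e+02  6.14765812e-03 -3.32975759e+01]
222 151 122 53 65 120 185 198 203 170 159 157 156 160 163 160 160 167 69 19 22 24 25 | 19 17 16 14 12 5 34 159 160 156 150 153 121 180 181 176 175 174
226 153 142 55 117 204 201 199 199 165 159 157 157 160 163 160 159 167 69 19 22 23 24 | 19 19 14 14 13 6 35 158 161 156 150 151 149 171 172 170 169 169
230 143 138 74 75 199 205 200 199 175 159 156 158 160 163 160 159 168 70 18 20 24 25 | 20 19 16 15 12 5 34 158 160 156 151 152 126 165 166 166 166 166
```

```bash
python3 -m inch '[[3,-2,0,0],[6,-3.8,0,0],[7.1,-4.3,-2,0],[7.1,-4.3,-5,0],[7.1,-4.3,-8,0],[7.1,-4.3,-9.4,0],[7.1,-4.3,-9.4,0],[7.1,-4.3,-9.4,0]]'
python3 - <<'E'
from h import *
import pickle
o=bot.get_obs();c=bot.camera("wrist");print(o["ee_pos"],o["tcp_rot"],o["torque"],np.array(c["mount"])[:3,3]);pickle.dump((c,o),open("w6.pkl","wb"))
R=Ro.from_euler('xyz',o["tcp_rot"],degrees=True).as_matrix()
print(proj(c,o["ee_pos"]+R@[0,0,.022],o),proj(c,o["ee_pos"]+R@[0,0,.049],o))
save(c,"w6.png",(190,110,350,230),5)
E
```

```text
time: 11.3
ee_pos: [0.6164, -0.0379, 0.0986]
tcp_rot: [-180.0, -0.1, -33.1]
wrist_force: [0.1, 0.1, -1.4]
opening: 0.0145
grasp_force: 50.2
[ 0.61644957 -0.03791231  0.09856939] [-1.79951104e+02 -8.08360631e-02 -3.30508570e+01] [-0.05056636  0.02909722 -0.03881449] [ 0.07185876 -0.00022767 -0.15901016]
[257.61899649 224.70299572] [257.56656831 210.49619183]
```

View pics/w6.png

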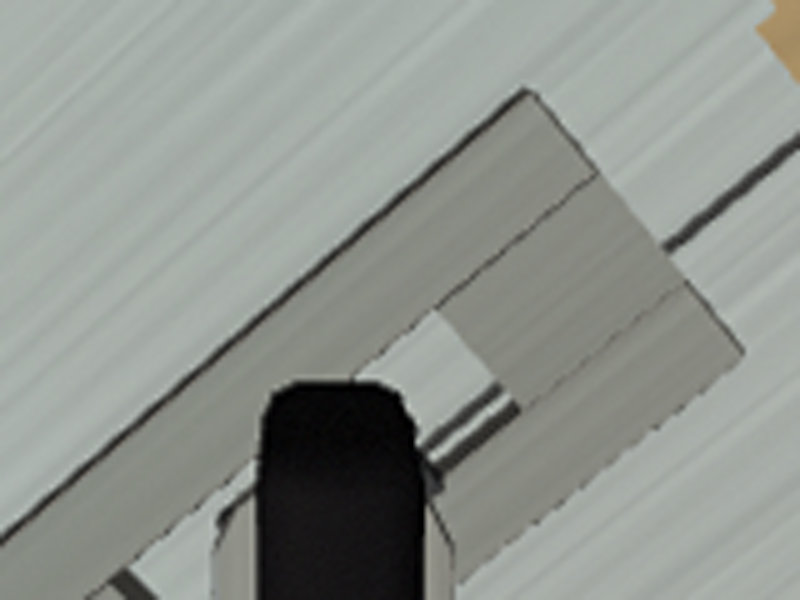

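Run:
```python
from h import *
import pickle
c,o=pickle.load(open("w6.pkl","rb"))
w=lambda p,z=.038:at(c,np.array(p)/5-.4+[190,110],z,o)[:2]
th=np.radians(97.7);d=np.array([np.cos(th),np.sin(th)]);n=np.array([d[1],-d[0]])
f=lambda p,z=.038:((w(p,z)-o["ee_pos"][:2])@np.c_[n,d]*1e3).round(1)
for nm,p in dict(holeFL=(435,310),holeFR=(520,408),holeL2=(130,565),holeL3=(300,425),barFL=(528,92),barFR=(743,352),barL2=(0,540),barR2=(465,582),j1=(595,173),j2=(687,283)).items(): print(nm,f(p))
for nm,p in dict(slotL=(660,247),slotL2=(800,140)).items(): print(nm,f(p,.028))
for nm,p in dict(h1=(218,520),h2=(255,487),h3=(437,490)).items(): print(nm,f(p,.0505),f(p,.0565))
```

```text
holeFL [ 10.5 -27. ]
holeFR [ -8.9 -27.1]
holeL2 [10.4 32.8]
holeL3 [10.2 -1. ]
barFL [ 25.6 -56.4]
barFR [-23.4 -56.8]
barL2 [26.  44.8]
barR2 [-24.6  -3.7]
j1 [ 10.9 -56.5]
j2 [-10.  -56.8]
slotL [ -6.  -57.5]
slotL2 [ -6.9 -82.5]
h1 [ 9.8 14.3] [11.1 12.5]
h2 [10.   7.1] [11.3  5.5]
h3 [ -6.9 -11.9] [ -5.2 -12.9]
```

The head's long edge is parallel to the hole's edge: n = 9.8 and 10.0 mm over 7 mm of length, so the yaw is good. The bolt looks about 0.5 mm too far in +x. I'm correcting that and lowering in slow steps.

```bash
cat > s.py <<'E'
from h import *
o=bot.get_obs();print("z",o["ee_pos"].round(4),"yaw",o["tcp_rot"].round(2)[2],"F",o["wrist_force"].round(1),"T",o["torque"].round(3),"op",round(o["opening"],4),"q6",o["q"][5].round(1))
E
python3 -m inch '[[-0.05,0,-0.3,0],[-0.05,0,-0.6,0],[-0.05,0,-0.8,0],[-0.05,0,-1.0,0],[-0.05,0,-1.2,0],[-0.05,0,-1.4,0],[-0.05,0,-1.6,0],[-0.05,0,-1.6,0]]'>/dev/null; python3 s.py
python3 -m inch '[[0,0,-0.05,0],[0,0,-0.1,0],[0,0,-0.15,0],[0,0,-0.2,0],[0,0,-0.25,0],[0,0,-0.3,0],[0,0,-0.3,0],[0,0,-0.3,0]]' >/dev/null; python3 s.py
```

```text
z [ 0.6154 -0.038   0.0811] yaw -33.04 F [-0.5 -0.4 -1. ] T [ 0.015 -0.021  0.047] op 0.0142 q6 -150.5
z [ 0.6155 -0.038   0.0783] yaw -33.04 F [ 0.1 -0.3 -0.9] T [ 0.02  -0.06   0.012] op 0.0143 q6 -150.5
```

```bash
python3 -m inch '[[0,0,-0.05,0],[0,0,-0.1,0],[0,0,-0.15,0],[0,0,-0.2,0],[0,0,-0.25,0],[0,0,-0.3,0],[0,0,-0.35,0],[0,0,-0.4,0]]' >/dev/null; python3 s.py
```

```text
z [ 0.6155 -0.038   0.0742] yaw -33.04 F [-0.5  0.6 -2. ] T [-0.001  0.076  0.026] op 0.0142 q6 -150.5
```

```bash
python3 -m inch '[[0,0,-0.1,0],[0,0,-0.2,0],[0,0,-0.3,0],[0,0,-0.4,0],[0,0,-0.5,0],[0,0,-0.6,0],[0,0,-0.7,0],[0,0,-0.8,0]]' >/dev/null; python3 s.py
python3 -m inch '[[0,0,-0.05,0],[0,0,-0.1,0],[0,0,-0.15,0],[0,0,-0.2,0],[0,0,-0.25,0],[0,0,-0.3,0],[0,0,-0.35,0],[0,0,-0.4,0]]' >/dev/null; python3 s.py
```

```text
z [ 0.6155 -0.038   0.0662] yaw -33.04 F [ 0.3  0.8 -1.3] T [-0.001  0.042 -0.029] op 0.0143 q6 -150.5
z [ 0.6155 -0.038   0.0623] yaw -33.04 F [-0.6 -0.6 -1.5] T [-0.058 -0.01   0.056] op 0.0143 q6 -150.5
```

Clean entry. I'm lowering the last few mm in fine steps until the flange touches.

```bash
python3 -m inch '[[0,0,-0.02,0],[0,0,-0.04,0],[0,0,-0.06,0],[0,0,-0.08,0],[0,0,-0.1,0],[0,0,-0.12,0],[0,0,-0.14,0],[0,0,-0.16,0]]' >/dev/null; python3 s.py
```

```text
z [ 0.6155 -0.038   0.0607] yaw -33.04 F [-0.3 -0.7  0.6] T [0.01  0.013 0.074] op 0.0142 q6 -150.5
```

```bash
python3 -m inch '[[0,0,-0.02,0],[0,0,-0.04,0],[0,0,-0.06,0],[0,0,-0.06,0],[0,0,-0.06,0],[0,0,-0.06,0],[0,0,-0.06,0],[0,0,-0.06,0]]' >/dev/null; python3 s.py
```

```text
z [ 0.6157 -0.038   0.0605] yaw -33.04 F [-1.4  1.1  5. ] T [ 0.038  0.269 -0.048] op 0.0139 q6 -150.5
```

The flange is on the bar (5 N, z 0.0605). Turning clockwise now.

```bash
python3 -m inch '[[0,0,0.02,-8],[0,0,0.02,-18],[0,0,0.02,-28],[0,0,0.02,-38],[0,0,0.02,-48],[0,0,0.02,-58],[0,0,0.02,-68],[0,0,0.02,-78]]' >/dev/null; python3 s.py
python3 -m inch '[[0,0,0,-4],[0,0,0,-8],[0,0,0,-12],[0,0,0,-16],[0,0,0,-20],[0,0,0,-24],[0,0,0,-28],[0,0,0,-32]]' >/dev/null; python3 s.py
```

```text
z [ 0.6158 -0.0383  0.0606] yaw -111.38 F [ 0.9 -1.3  3.9] T [-0.299  0.107  0.055] op 0.014 q6 -72.2
z [ 0.6159 -0.0385  0.0606] yaw -143.18 F [ 0.9 -2.8  2.6] T [-0.394 -0.129  0.15 ] op 0.0143 q6 -40.4
```

```bash
python3 -m inch '[[0,0,0,-3],[0,0,0,-6],[0,0,0,-9],[0,0,0,-12],[0,0,0,-15],[0,0,0,-18],[0,0,0,-21],[0,0,0,-24]]' >/dev/null; python3 s.py
python3 -m inch '[[0,0,0,-1],[0,0,0,-2],[0,0,0,-3],[0,0,0,-4],[0,0,0,-5],[0,0,0,-6],[0,0,0,-7],[0,0,0,-8]]' >/dev/null; python3 s.py
```

```text
z [ 0.6161 -0.0383  0.0606] yaw -167.14 F [ 1.8 -1.6  3. ] T [-0.207 -0.354  0.078] op 0.0144 q6 -16.4
z [ 0.6158 -0.038   0.0606] yaw -175.1 F [ 2.7 -1.8  5.2] T [-0.424 -0.661  0.136] op 0.0141 q6 -8.4
```

```bash
for i in 1; do python3 -m inch '[[0,0,0,-1],[0,0,0,-2],[0,0,0,-3],[0,0,0,-4],[0,0,0,-5],[0,0,0,-6],[0,0,0,-7],[0,0,0,-7]]' | head -1; python3 s.py; done
python3 -m inch '[[0,0,0,-1],[0,0,0,-2],[0,0,0,-3],[0,0,0,-4],[0,0,0,-5],[0,0,0,-6],[0,0,0,-7],[0,0,0,-8]]' |head -1; python3 s.py
```

```text
time: 23.35
z [ 0.6158 -0.038   0.0605] yaw 177.93 F [ 3.  -1.9  4.9] T [-0.392 -0.76   0.091] op 0.0141 q6 -1.5
time: 24.35
z [ 0.6158 -0.038   0.0605] yaw 169.91 F [ 4.2 -2.6  5.7] T [-0.281 -0.756  0.13 ] op 0.0138 q6 6.6
```

```bash
python3 -m inch '[[0,0,0,-1],[0,0,0,-2],[0,0,0,-3],[0,0,0,-4],[0,0,0,-5],[0,0,0,-6],[0,0,0,-7],[0,0,0,-8]]' |head -1; python3 s.py
```

```text
time: 25.35
z [ 0.6158 -0.0379  0.0605] yaw 161.92 F [ 4.2 -1.5  5.2] T [-0.317 -0.845  0.14 ] op 0.0137 q6 14.6
```

```bash
python3 -m inch '[[0,0,0,-1],[0,0,0,-2],[0,0,0,-3],[0,0,0,-4],[0,0,0,-5],[0,0,0,-6],[0,0,0,-7],[0,0,0,-8]]' |head -1; python3 s.py
```

```text
time: 26.35
z [ 0.6158 -0.0379  0.0605] yaw 153.91 F [ 4.1 -0.8  4.4] T [-0.296 -0.876  0.201] op 0.0142 q6 22.6
```

```bash
python3 -m inch '[[0,0,0,-0.4],[0,0,0,-0.8],[0,0,0,-1.2],[0,0,0,-1.6],[0,0,0,-2],[0,0,0,-2.4],[0,0,0,-2.8],[0,0,0,-3.2]]' |head -1; python3 s.py
```

```text
time: 27.35
z [ 0.6158 -0.038   0.0605] yaw 150.73 F [ 4.3 -1.   4.9] T [-0.298 -0.991  0.134] op 0.0141 q6 25.7
```

```bash
python3 -m inch '[[0,0,0,-0.7],[0,0,0,-1.4],[0,0,0,-2.1],[0,0,0,-2.8],[0,0,0,-3.5],[0,0,0,-4.2],[0,0,0,-4.9],[0,0,0,-5.6]]' |head -1; python3 s.py
```

```text
time: 28.35
z [ 0.6159 -0.0379  0.0605] yaw 145.12 F [ 4.3 -2.   5.2] T [-0.313 -1.026  0.116] op 0.014 q6 31.4
```

```bash
python3 -m inch '[[0,0,0,-0.7],[0,0,0,-1.4],[0,0,0,-2.1],[0,0,0,-2.8],[0,0,0,-3.5],[0,0,0,-4.2],[0,0,0,-4.9],[0,0,0,-5.6]]' |head -1; python3 s.py
```

```text
time: 29.35
z [ 0.6158 -0.0379  0.0605] yaw 139.52 F [ 5.  -2.   5.3] T [-0.295 -1.057  0.135] op 0.0142 q6 37.0
```

```bash
python3 -m inch '[[0,0,0,-0.9],[0,0,0,-1.8],[0,0,0,-2.7],[0,0,0,-3.6],[0,0,0,-4.5],[0,0,0,-5.4],[0,0,0,-6.3],[0,0,0,-7.2]]' |head -1; python3 s.py
```

```text
time: 30.35
z [ 0.6159 -0.038   0.0605] yaw 132.31 F [ 5.9 -1.   4.3] T [-0.26  -1.155  0.146] op 0.0142 q6 44.2
```

```bash
python3 -m inch '[[0,0,0,-0.7],[0,0,0,-1.4],[0,0,0,-2.1],[0,0,0,-2.8],[0,0,0,-3.5],[0,0,0,-4.2],[0,0,0,-4.9],[0,0,0,-5.6]]' |head -1; python3 s.py
```

```text
time: 31.35
z [ 0.6158 -0.038   0.0605] yaw 126.72 F [ 5.2 -1.2  5.3] T [-0.326 -1.156  0.096] op 0.0144 q6 49.8
```

```bash
python3 -m inch '[[0,0,0,-0.9],[0,0,0,-1.8],[0,0,0,-2.7],[0,0,0,-3.6],[0,0,0,-4.5],[0,0,0,-5.4],[0,0,0,-6.3],[0,0,0,-7.2]]' |head -1; python3 s.py
```

```text
time: 32.35
z [ 0.6158 -0.038   0.0605] yaw 119.51 F [ 3.9 -1.   5.4] T [-0.316 -1.293  0.192] op 0.0143 q6 57.0
```

```bash
python3 -m inch '[[0,0,0,-0.7],[0,0,0,-1.4],[0,0,0,-2.1],[0,0,0,-2.8],[0,0,0,-3.5],[0,0,0,-4.2],[0,0,0,-4.9],[0,0,0,-5.6]]' |head -1; python3 s.py
```

```text
time: 33.35
z [ 0.6158 -0.038   0.0605] yaw 113.92 F [ 5.2 -0.7  4.9] T [-0.312 -1.231  0.184] op 0.0138 q6 62.6
```

```bash
python3 -m inch '[[0,0,0,-0.4],[0,0,0,-0.8],[0,0,0,-1.2],[0,0,0,-1.6],[0,0,0,-2],[0,0,0,-2.4],[0,0,0,-2.8],[0,0,0,-3.2]]' |head -1; python3 s.py
```

```text
time: 34.35
z [ 0.6158 -0.0381  0.0605] yaw 110.72 F [ 5.  -3.   5.6] T [-0.356 -1.325  0.139] op 0.0141 q6 65.7
```

```bash
python3 -m inch '[[0,0,0,-0.4],[0,0,0,-0.8],[0,0,0,-1.2],[0,0,0,-1.6],[0,0,0,-2],[0,0,0,-2.4],[0,0,0,-2.8],[0,0,0,-3.2]]' |head -1; python3 s.py
```

```text
time: 35.35
z [ 0.6158 -0.0381  0.0605] yaw 107.52 F [ 5.1 -1.5  5.2] T [-0.364 -1.342  0.17 ] op 0.0141 q6 68.9
```

```bash
python3 -m inch '[[0,0,0,-0.6],[0,0,0,-1.2],[0,0,0,-1.8],[0,0,0,-2.4],[0,0,0,-3],[0,0,0,-3.6],[0,0,0,-4.2],[0,0,0,-4.8]]' |head -1; python3 s.py
```

```text
time: 36.35
z [ 0.6158 -0.0381  0.0604] yaw 102.72 F [ 4.4 -2.3  4.9] T [-0.395 -1.264  0.166] op 0.014 q6 73.7
```

```bash
python3 -m inch '[[0,0,0,-0.6],[0,0,0,-1.2],[0,0,0,-1.8],[0,0,0,-2.4],[0,0,0,-3],[0,0,0,-3.6],[0,0,0,-4.2],[0,0,0,-4.8]]' |head -1; python3 s.py
```

```text
time: 37.35
z [ 0.6159 -0.0381  0.0605] yaw 97.92 F [ 5.4 -2.   5.1] T [-0.359 -1.313  0.118] op 0.0141 q6 78.5
```

```bash
python3 -m inch '[[0,0,0,-0.6],[0,0,0,-1.2],[0,0,0,-1.8],[0,0,0,-2.4],[0,0,0,-3],[0,0,0,-3.6],[0,0,0,-4.2],[0,0,0,-4.8]]' |head -1; python3 s.py
```

```text
time: 38.35
z [ 0.6159 -0.0381  0.0605] yaw 93.12 F [ 5.8 -2.   5.3] T [-0.447 -1.348  0.174] op 0.0142 q6 83.3
```

```bash
python3 -m inch '[[0,0,0,-0.6],[0,0,0,-1.2],[0,0,0,-1.8],[0,0,0,-2.4],[0,0,0,-3],[0,0,0,-3.6],[0,0,0,-4.2],[0,0,0,-4.8]]' |head -1; python3 s.py
```

```text
time: 39.35
z [ 0.6159 -0.0382  0.0604] yaw 88.31 F [ 5.2 -2.8  4. ] T [-0.59  -1.43   0.178] op 0.0143 q6 88.1
```

```bash
python3 -m inch '[[0,0,0,-0.6],[0,0,0,-1.2],[0,0,0,-1.8],[0,0,0,-2.4],[0,0,0,-3],[0,0,0,-3.6],[0,0,0,-4.2],[0,0,0,-4.8]]' |head -1; python3 s.py
python3 - <<'E'
from h import *
c=bot.camera("wrist");g=c["img"].max(2);cv2.imwrite("pics/w7.png",cv2.resize(c["img"][110:280,160:352,::-1],None,fx=3.5,fy=3.5))
for y in range(192,232,6):
    k=np.where(g[y,225:290]<45)[0]+225; print(y,k.min(),k.max())
E
```

```text
time: 40.35
z [ 0.616  -0.0382  0.0604] yaw 83.51 F [ 5.7 -3.1  4.7] T [-0.619 -1.493  0.199] op 0.0143 q6 92.9
192 234 271
198 235 272
204 237 273
210 241 273
216 241 273
222 241 273
228 241 273
```

View pics/w7.png

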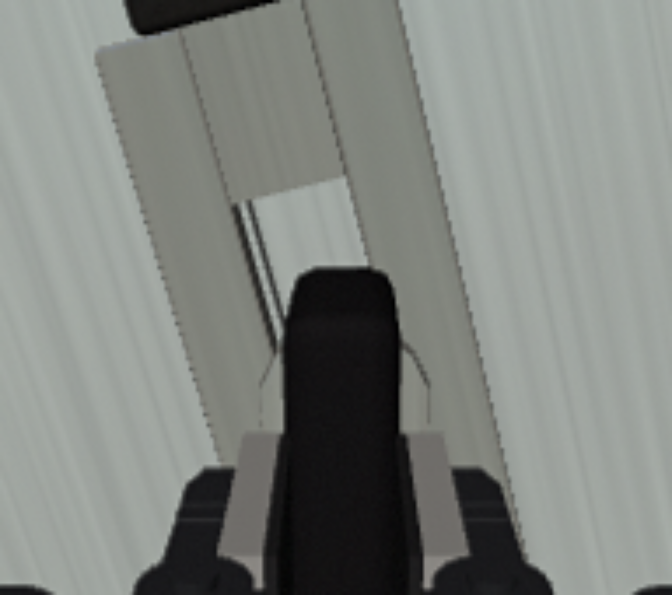

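The knob bar is still square in the jaws, with its edges at columns 241–273. The stop bar and its nose at (200,10) are unmoved. Torque is starting to climb, so I'm continuing in small steps.

```bash
python3 -m inch '[[0,0,0,-0.4],[0,0,0,-0.8],[0,0,0,-1.2],[0,0,0,-1.6],[0,0,0,-2],[0,0,0,-2.4],[0,0,0,-2.8],[0,0,0,-3.2]]' |head -1; python3 s.py
```

```text
time: 41.4
z [ 0.616  -0.0383  0.0604] yaw 80.32 F [ 5.9 -2.6  3.9] T [-0.675 -1.517  0.253] op 0.0137 q6 96.1
```

```bash
python3 -m inch '[[0,0,0,-0.4],[0,0,0,-0.8],[0,0,0,-1.2],[0,0,0,-1.6],[0,0,0,-2],[0,0,0,-2.4],[0,0,0,-2.8],[0,0,0,-3.2]]' |head -1; python3 s.py
```

```text
time: 42.4
z [ 0.616  -0.0383  0.0604] yaw 77.12 F [ 5.8 -3.3  4.1] T [-0.659 -1.53   0.219] op 0.0142 q6 99.3
```

```bash
python3 -m inch '[[0,0,0,-0.4],[0,0,0,-0.8],[0,0,0,-1.2],[0,0,0,-1.6],[0,0,0,-2],[0,0,0,-2.4],[0,0,0,-2.8],[0,0,0,-3.2]]' |head -1; python3 s.py
```

```text
time: 43.4
z [ 0.616  -0.0384  0.0604] yaw 73.92 F [ 6.3 -3.   4.4] T [-0.756 -1.529  0.21 ] op 0.014 q6 102.5
```

```bash
python3 -m inch '[[0,0,0,-0.4],[0,0,0,-0.8],[0,0,0,-1.2],[0,0,0,-1.6],[0,0,0,-2],[0,0,0,-2.4],[0,0,0,-2.8],[0,0,0,-3.2]]' |head -1; python3 s.py
```

```text
time: 44.4
z [ 0.616  -0.0384  0.0604] yaw 70.72 F [ 5.5 -3.3  2.9] T [-0.776 -1.526  0.231] op 0.014 q6 105.7
```

```bash
python3 -m inch '[[0,0,0,-0.5],[0,0,0,-1],[0,0,0,-1.5],[0,0,0,-2],[0,0,0,-2.5],[0,0,0,-3],[0,0,0,-3.5],[0,0,0,-4]]' |head -1; python3 s.py
```

```text
time: 45.4
z [ 0.616  -0.0385  0.0603] yaw 66.71 F [ 6.5 -3.4  3.3] T [-0.833 -1.613  0.29 ] op 0.0144 q6 109.7
```

```bash
python3 -m inch '[[0,0,0,-0.4],[0,0,0,-0.8],[0,0,0,-1.2],[0,0,0,-1.6],[0,0,0,-2],[0,0,0,-2.4],[0,0,0,-2.8],[0,0,0,-3.2]]' |head -1; python3 s.py
```

```text
time: 46.4
z [ 0.616  -0.0385  0.0603] yaw 63.52 F [ 5.8 -3.9  3.5] T [-0.885 -1.476  0.269] op 0.0139 q6 112.9
```

Run:
```python
from h import *
c=bot.camera("wrist");g=c["img"].max(2).astype(float);save(c,"w8.png",(160,110,352,280),3.5)
for y in range(200,238,6):
    r=g[y]; k=np.where(r[236:278]<30)[0]+236; print(y,k.min(),k.max(), r[238:243].astype(int), r[271:277].astype(int))
o=bot.get_obs();print(o["torque"],o["wrist_force"])
```

```text
200 243 272 [173 176 182 122  33] [ 10   2  69 138 139 139]
206 241 273 [83 61 35 14 18] [ 15  12   2  86 138 138]
212 241 273 [143 154  89  23  17] [ 14   8   1 105 142 144]
218 241 273 [148 151  95  25  18] [ 13   8   0 104 140 142]
224 242 273 [145 150 118  33  13] [ 16  10   1 104 139 141]
230 242 273 [144 147 153  44  14] [ 13  11   3 103 140 140]
236 240 275 [110  74  24  21  21] [12  8 21 21 16 59]
[-0.89729863 -1.52237518  0.23872511] [ 5.67793681 -3.36865044  3.83644607]
```

```bash
python3 -m inch '[[0,0,0,-0.4],[0,0,0,-0.8],[0,0,0,-1.2],[0,0,0,-1.6],[0,0,0,-2],[0,0,0,-2.4],[0,0,0,-2.8],[0,0,0,-3.2]]' |head -1; python3 s.py
```

```text
time: 47.45
z [ 0.6159 -0.0385  0.0603] yaw 60.32 F [ 6.5 -4.2  3.3] T [-0.863 -1.465  0.305] op 0.0144 q6 116.1
```

View pics/w8.png

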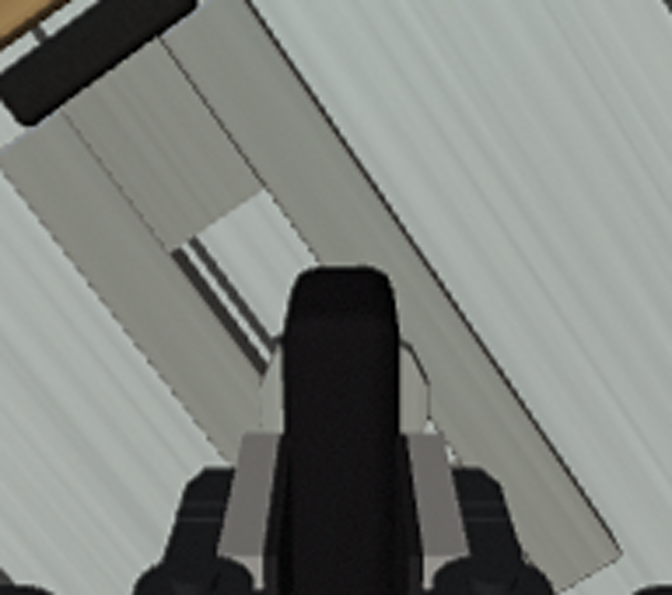

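```bash
python3 -m inch '[[0,0,0,-0.4],[0,0,0,-0.8],[0,0,0,-1.2],[0,0,0,-1.6],[0,0,0,-2],[0,0,0,-2.4],[0,0,0,-2.8],[0,0,0,-3.2]]' |head -1; python3 s.py
```

```text
time: 48.45
z [ 0.6159 -0.0385  0.0603] yaw 57.12 F [ 5.  -4.1  2.6] T [-0.956 -1.504  0.411] op 0.0143 q6 119.3
```

Run:
```python
from h import *
T=[]
for i in range(8): bot.camera("top");T.append(bot.get_obs()["torque"][2])
print(np.round(T,3),np.mean(T))
```

```text
[0.342 0.282 0.293 0.309 0.307 0.309 0.337 0.319] 0.3121511404376803
```

At rest the torque averages 0.31 N m. About 0.05 of that is rubbing at the flange, so the knob is at roughly 0.25. Letting go and rising.

```bash
python3 -m inch '[[0,0,0,0],[0,0,0,0],[0,0,0,0],[0,0,0,0],[0,0,0,0],[0,0,0,0],[0,0,0,0],[0,0,0,0]]' 4.5 20; python3 s.py; python3 -m inch '[[0,0,0.5,0],[0,0,2,0],[0,0,4,0],[0,0,7,0],[0,0,10,0],[0,0,12,0],[0,0,12,0],[0,0,12,0]]' |head -2
python3 - <<'E'
from h import *
o=bot.get_obs();c=bot.camera("wrist");save(c,"w9.png",None,1.5)
for t,z in dict(stop=.028,knob=.068,bat=.028).items():
    for r in bot.landmark_of(t,c)[:1]: print(t,np.round(r["point"],1),round(r["score"],2),at(c,r["point"],z,o).round(4))
E
```

```text
time: 49.85
ee_pos: [0.6155, -0.038, 0.0603]
tcp_rot: [180.0, -0.0, 57.2]
wrist_force: [0.7, -0.5, 0.2]
opening: 0.0451
grasp_force: 0.0
z [ 0.6155 -0.038   0.0603] yaw 57.16 F [ 0.7 -0.5  0.2] T [ 0.038 -0.041  0.031] op 0.0451 q6 119.3
time: 50.85
ee_pos: [0.6154, -0.038, 0.1798]
stop [499.5 202.7] 0.92 [ 0.8131 -0.1993  0.028 ]
knob [258.2 185.1] 0.68 [ 0.6173 -0.0381  0.068 ]
bat [109.1   7.7] 0.84 [0.5887 0.1607 0.028 ]
```

View pics/w9.png

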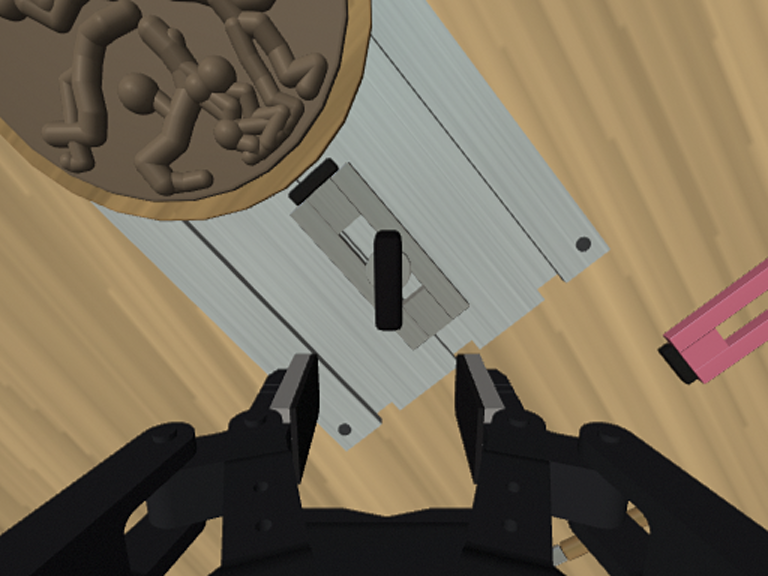

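The knob stands upright at (388,280) where I left it. The bar is straight over the slot, with its nose (313,181) at the board's rim and the robot clear. Handing in.

```bash
python3 -c "
from workcell import bot
print(bot.job_done())"
```

```text
the job is handed in; nothing more can be done
None
```

The T-bolt is in the slot, turned clockwise and tightened to roughly 0.25 N m (0.31 read on the wrist, less about 0.05 I put down to flange rubbing). I let go and handed the job in at about 51 s; the last picture shows the bar and board in place, and no verdict came back.

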